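Unmould a cast flower and hang it up

ROBOT

A 6-joint arm with a two-finger parallel gripper is mounted at the origin on the work surface. World frame = base frame: x ahead of the robot, y to its left, z up, the work surface at z = 0. Lengths are in m, angles in rad, forces in N, time in s.
With the tool pointing down it reaches from about 0.25 to 0.775 m from the base axis. Payload 4 kg.
Tool frame: the origin (TCP) lies between the finger pads; the fingertips stand 17 mm ahead of it and the grasp point (between the pads) lies 2 mm behind it; z points along the fingers, y is the line along which they close (so a half turn about z gives the same grasp; the last joint's range is limited). The gripper opens to 85 mm and grips with 20 to 120 N. Pads are 22 mm wide; open, the fingers measure 114 mm over their backs; the gripper's body (76 mm by 85 mm) begins 54 mm behind the grasp point. The pads swing forward as they close: fully open they stand 13 mm farther back than shut.
Start: joints at [-1.33, 0.087, 1.371, -0, 1.684, -0.103], TCP at [0.185, -0.518, 0.248] pointing down, gripper open.
Joint ranges: [-3.1, 3.1], [-0.76, 2.03], [0.27, 2.55], [-1.08, 4.22], [0.17, 2.65], [-2.57, 2.57]. Speed limits (rad/s): [2.79, 2.79, 3.14, 3.14, 3.14, 3.14].

INTERFACE

Orientations are given as a unit quaternion [w, x, y, z].
In Python, from cell import bot, kin, optics, search_frame, outline_of, read_time, read_q, read_dq, read_joint_efforts, read_position, read_eef_rot, read_ft_force, read_ft_torque, read_gripper_width gives the robot as it stands. The module is installed in compiled form; this text tells all that it offers. Calls block until the motion is done:
- bot.move_pose(position, orientation): joint-space move of the TCP to a pose.
- bot.servo_line(position, orientation=None, speed=0.15, guard=None): straight line of the TCP; orientation=None keeps the orientation; speed is the mean speed in m/s. With guard (N) it stops when the force on the tool has changed by that much, and returns True; else False.
- bot.movej(angles): joint-space move.
- bot.command_gripper(opening, f_grip=None): finger opening in m; f_grip is the grip in N (None keeps the last); returns when the fingers have stopped.
- bot.sleep(seconds).
- kin.ik(position, orientation): joint angles nearest the present ones, or None.
- optics.get_image(name): name is "scene" or "top" or "wrist"; returns a dict with "frame" (420x560x3 uint8, red, green, blue), "camera_matrix" (3x3 intrinsics, pixels), "dist" ([k1, k2, p1, p2, k3] as OpenCV has them; the pictures are not rectified), "T" (4x4, takes a point from camera to world coordinates). Camera axes: x right, y up, looking along -z (the intrinsics and any distortion apply to the point x, -y, -z); pixel columns grow to the right and rows downward; lengths in m; the calibration is good to about 2 mm. A picture is of the moment at which its call begins. There is no depth.
A pose or a line that the arm cannot do raises bot.IKError and nothing moves.
- bot.job_done(): hands the job in, once; it reports no verdict.
Trained networks look in the newest picture that a camera, given by its name, has taken for a name from the list of things; names that differ only in an ending like _2 or _b are one class to them, and where a whole thing is asked for, a point or a joint stands for the part that bears it (a point fixed in the world has none). Each returns a list of dicts, best first, with "score" (0 to 1); they miss things now and then, are a little off and sometimes report something else, mostly with a low value. They report only what shows in the picture. A call takes as long as a camera call.
- search_frame(target, camera): "point" ([x, y, z] in m, in world coordinates, good to about 4 mm: the middle of the surface that is visible of it).
- outline_of(target, camera): "mask" (420x560 bool, what is visible of it).
Readings, each from a call of its own:
- read_time(): time.
- read_q(): joint angles.
- read_dq(): joint speeds.
- read_joint_efforts(): joint torques, N m.
- read_position(): TCP position.
- read_eef_rot(): TCP orientation.
- read_ft_force(): force on the tool from outside, world axes, zero at the start.
- read_ft_torque(): the same for the moment, N m.
- read_gripper_width(): finger opening in m.
Only numpy, scipy, OpenCV 4.12 (cv2) and the standard library are available. Lean on these libraries where they do the work, as an engineer would, in place of code of your own. Each camera call takes 0.05 s, during which the arm holds its last target. There are 200 camera calls.

TASK

Swing the lid of the hinged flower mould up and over past vertical so that it stays open by itself, then lift the cast brass flower out by its thick button and hang it on the one empty hanging stand: neck in the slot of the fork, button resting on the prongs behind their raised tips. Leave it hanging still and upright with the mould open, and do not knock the two flowers that already hang on the other stands.

Things in the scene. Friction and masses are not known exactly. Their poses are not given: they have to be found in the camera images.
- lid (a joint): Angle of the mould's lid about its horizontal hinge: 0 = closed, grows as the handle side rises; stop at 1.95 rad. It balances near 1.45 rad (almost straight up): below that it falls shut, above that it falls open onto its stop and stays there. Free hinge; lifting it at the handle takes about 3 N.
- lid_handle (a point): Middle of the lid's handle: a level round steel bar 10 mm thick, parallel to the hinge, 86 mm free between its two arms. Closed, its centre is 42 mm in front of the lid's front wall, 6 mm below the lid's top, 89 mm above the table, 168 mm in front of the hinge line and 25 mm above it. It can be pinched from above, a finger on each side, and can turn between the fingers.
- lid_hinge (a point): Middle of the hinge line at the back of the mould, 64 mm above the table. Its y axis lies along the hinge; x points level, away from the handle; z up. Opening the lid carries the handle from the -x side up and over to the +x side.
- mould_centre (a point): Centre of the cavity of the aluminium mould's lower half, at the parting plane 36 mm above the table; axes as lid_hinge, which lies 68 mm further along x. Lower half 128 x 124 x 36 mm, fixed to the bench; round cavity 60 mm across, 14 mm deep. The lid is a hollow box 116 x 116 x 59 mm standing on it, the flower inside.
- casting_mid (a point): Middle of the brass flower in the mould, half-way up its 60 mm; z along its axis, up. From below: head 56 mm across, 14 mm thick; neck 9 mm thick, 16 mm long; button, a cylinder 28 mm across, 30 mm high. This point is at the button's underside; grip the button 10 to 25 mm above it. It lies loose, head in the cavity, neck and button above the parting plane. 0.14 to 0.28 kg.
- stand_free_seat (a point): Seat of the empty stand: on the slot's centre line, at the fork's top face, 115 mm above the table; the button's underside rests here. Fork: level plate 6 mm thick; slot 15 mm wide along x, closed 7 mm behind this point (+x), open 32 mm in front (-x). Prongs 16 mm wide, raised tips 4 mm high 27 to 32 mm in front. Post 48 mm behind; foot 8 mm thick. Fixed to the bench.
- hung_a_mid (a point): Middle of a finished flower of the same size, hanging on another such stand; not to be disturbed.
- hung_b_mid (a point): Middle of the second finished flower of the same size, hanging on the third stand; not to be disturbed.

How it is judged:
On the way, in this order (a step that is already met when the one before it is completed fails the run):
1. the lid stands open past vertical by itself, out of the fingers (value of joint lid above 1.75 rad and contact force between the fingers and lid below 0.2 N), for 0.3 s.
2. the flower is lifted clear of the mould, the lid still open (z of casting_mid in the frame of mould_centre above 0.05 m and value of joint lid above 1.75 rad), for 0.2 s.
At the end, for the whole second after the job is handed in: The lid is open beyond 1.75 rad; the flower hangs at rest and upright (within 0.1 rad) on the empty stand, its neck in the slot within 14 mm of the seat and the button's underside on the fork (within 4 mm below and 3 mm above its top face) (value of joint lid above 1.75 rad and horizontal distance between casting_mid and stand_free_seat below 0.014 m and z of casting_mid in the frame of stand_free_seat between -0.004 and 0.003 m and angle between casting_mid's own z axis and vertical below 0.1 rad and linear speed of casting below 0.02 m/s); the robot touches nothing.
It fails at once if a flower already hanging is moved by more than 20 mm (distance of any of hung_a_mid, hung_b_mid from where it was at the start of the episode above 0.02 m).
It also fails if it takes over 61 s, if anything falls off the work surface, if the arm or the gripper's body presses on something with over 40 N, if the wrist force passes 120 N, or if a joint passes its speed limit or range.

## Working session

There is one attempt and no reset: what is moved stays moved. The work goes in short steps, each a Python script; the robot and the scene stay as the last script left them, time stands still between calls to the robot, and variables do not carry over. Pictures are saved under pics/ and viewed, on a budget of 10 in all, crops included, one or two more only if the job needs it, and the job is handed in when it is done.

```bash
mkdir -p pics; cat > h.py <<'E'
import numpy as np, cv2
from cell import *
def shot(cam,fn):
    im=optics.get_image(cam); cv2.imwrite('pics/'+fn,im['frame'][:,:,::-1]); return im
def proj(im,P):
    P=np.atleast_2d(P).astype(float);T=im['T'];pc=(P-T[:3,3])@T[:3,:3]; pc=pc*[1,-1,-1]
    return cv2.projectPoints(pc,np.zeros(3),np.zeros(3),np.array(im['camera_matrix']),np.array(im['dist'],float))[0][:,0]
def ray(im,uv):
    p=cv2.undistortPoints(np.array(uv,float).reshape(-1,1,2),np.array(im['camera_matrix']),np.array(im['dist'],float))[:,0]
    d=np.c_[p[:,0],-p[:,1],-np.ones(len(p))]@im['T'][:3,:3].T
    return im['T'][:3,3],d
def onz(im,uv,z):
    o,d=ray(im,uv); return o+d*((z-o[2])/d[:,2])[:,None]
E
python3 - <<'E'
from h import *
a=shot('scene','s1.png');
for c,f in(('scene',None),('top','t1.png')):
    if f: shot(c,f)
    for n in 'lid_handle lid_hinge mould_centre lid casting_mid stand_free_seat hung_a_mid'.split():
        print(c,n,[(np.round(r['point'],3).tolist(),round(r['score'],2)) for r in search_frame(n,c)])
print(read_time())
E
cd pics; python3 -c "
import cv2,numpy as np
cv2.imwrite('st.png',np.vstack([cv2.imread('s1.png'),cv2.imread('t1.png')])[:, :])"
```

```text
scene lid_handle [([0.517, 0.19, 0.092], 0.73)]
scene lid_hinge [([0.55, 0.188, 0.073], 0.66)]
scene mould_centre [([0.552, 0.189, 0.067], 0.85)]
scene lid [([0.518, 0.196, 0.094], 0.65)]
scene casting_mid [([0.519, -0.319, 0.141], 0.62)]
scene stand_free_seat [([0.531, -0.176, 0.05], 0.82)]
scene hung_a_mid [([0.54, -0.046, 0.146], 0.55)]
top lid_handle [([0.498, 0.198, 0.095], 0.76)]
top lid_hinge [([0.491, 0.187, 0.091], 0.57)]
top mould_centre [([0.495, 0.188, 0.091], 0.89)]
top lid [([0.494, 0.197, 0.096], 0.7)]
top casting_mid []
top stand_free_seat [([0.51, -0.178, 0.114], 0.78)]
top hung_a_mid [([0.524, -0.05, 0.147], 0.67)]
0.8
```

View pics/t1.png

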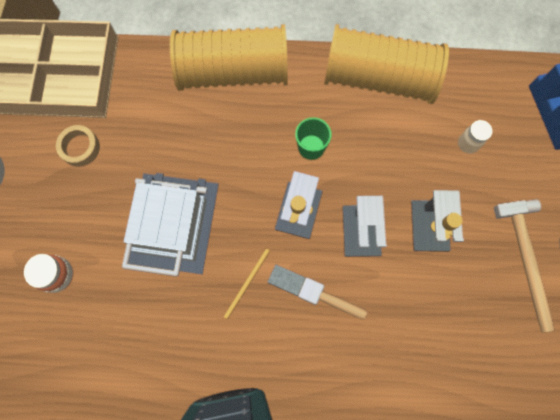

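View pics/s1.png

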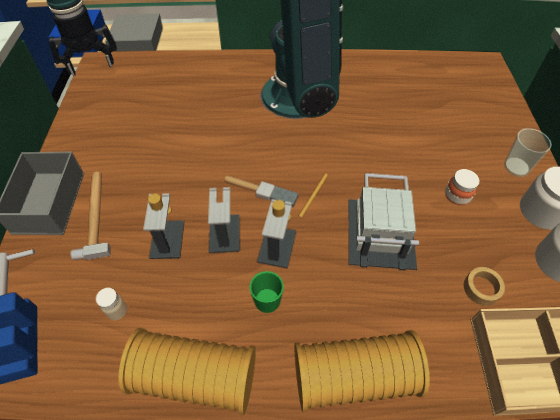

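The mould is at about (160,225) in the top view, with its handle toward the robot at (124,269)–(180,275). The empty stand is in the middle at about (370,225), its slot open toward the robot. Flowers hang at (298,204) and (453,220). Next is a rough fix of the points, then a close look from above.

```bash
python3 - <<'E'
from h import *
im=optics.get_image('top')
print('handle',onz(im,[(124,269),(179,274)],.089).round(3)); print('hinge',onz(im,[(146,180),(205,186)],.064).round(3))
print('stand',onz(im,[(359,197),(383,197),(386,247),(362,247)],.115).round(3))
h=onz(im,[(152,271)],.089)[0]
def q(yaw): # tool down, closing (y) along world angle: y axis dir = yaw
    from scipy.spatial.transform import Rotation as R
    y=np.array([np.cos(yaw),np.sin(yaw),0]);z=np.array([0,0,-1.]);x=np.cross(y,z)
    r=R.from_matrix(np.c_[x,y,z]).as_quat();return r[[3,0,1,2]]
from scipy.spatial.transform import Rotation as R
print(read_eef_rot(), R.from_quat(np.array(read_eef_rot())[[1,2,3,0]]).as_matrix().round(2))
for p,yaws in (((h[0]+.03,h[1],.33),(0,np.pi)),((.52,-.17,.3),(np.pi/2,-np.pi/2))):
  for yw in yaws:
    j=kin.ik(p,q(yw)); print(p,yw,None if j is None else np.round(j,2))
w=optics.get_image('wrist'); Tt=np.eye(4);Tt[:3,:3]=R.from_quat(np.array(read_eef_rot())[[1,2,3,0]]).as_matrix();Tt[:3,3]=read_position()
print((np.linalg.inv(Tt)@w['T']).round(3),w['camera_matrix'])
E
```

```text
handle [[0.407 0.26  0.089]
 [0.403 0.158 0.089]]
hinge [[0.585 0.246 0.064]
 [0.578 0.13  0.064]]
stand [[ 0.556 -0.162  0.115]
 [ 0.558 -0.206  0.115]
 [ 0.466 -0.211  0.115]
 [ 0.464 -0.169  0.115]]
[ 7.39329254e-05  9.85256276e-01  1.71084964e-01 -3.59891480e-06] [[ 0.94  0.34  0.  ]
 [ 0.34 -0.94 -0.  ]
 [-0.    0.   -1.  ]]
(np.float64(0.43581483403513177), np.float64(0.2080569856016122), 0.33) 0 [ 0.33 -0.06  1.36 -0.    1.84  0.33]
(np.float64(0.43581483403513177), np.float64(0.2080569856016122), 0.33) 3.141592653589793 None
(0.52, -0.17, 0.3) 1.5707963267948966 [-0.42  0.08  1.28 -0.    1.78 -1.99]
(0.52, -0.17, 0.3) -1.5707963267948966 [-0.42  0.08  1.28 -0.    1.78  1.15]
[[ 0.001  0.962  0.274  0.069]
 [ 1.    -0.001  0.001  0.001]
 [ 0.001  0.274 -0.962 -0.127]
 [ 0.     0.     0.     1.   ]] [[319.93068608   0.         278.03191361]
 [  0.         319.93068608 210.6578433 ]
 [  0.           0.           1.        ]]
```

```bash
cat >> h.py <<'E'
from scipy.spatial.transform import Rotation as R
def q(yaw,tilt=0):
    y=np.array([np.cos(yaw),np.sin(yaw),0]);z=np.array([0,0,-1.]);x=np.cross(y,z)
    return R.from_matrix(np.c_[x,y,z]).as_quat()[[3,0,1,2]]
E
python3 - <<'E'
from h import *
bot.move_pose([.46,.19,.33],q(0)); w=shot('wrist','w1.png')
for n in ('lid_handle','lid_hinge','lid','mould_centre'): print(n,[(np.round(r['point'],3).tolist(),round(r['score'],2)) for r in search_frame(n,'wrist')])
np.save('w1.npy',w,allow_pickle=True); print(read_time())
E
```

```text
lid_handle [([0.495, 0.206, 0.095], 0.61)]
lid_hinge [([0.499, 0.212, 0.094], 0.74)]
lid [([0.499, 0.209, 0.098], 0.95)]
mould_centre [([0.496, 0.217, 0.101], 0.62)]
3.8417
```

View pics/w1.png

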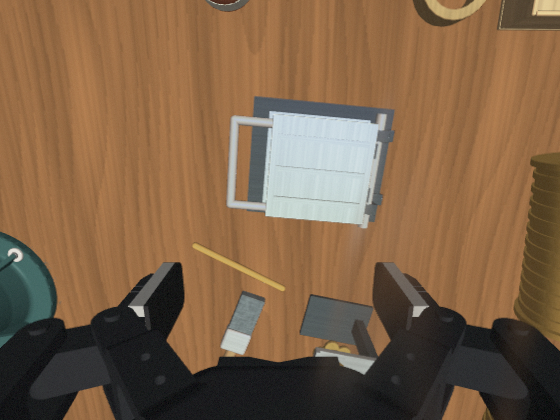

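The handle bar runs from about (235,120) to (232,205). The lid top's corners are at (271,113), (378,122), (364,222) and (266,217).

```bash
python3 - <<'E'
from h import *
w=np.load('w1.npy',allow_pickle=True).item()
H=onz(w,[(235,121),(232,204)],.089); L=onz(w,[(271,113),(378,122),(364,222),(266,217)],.095)
print(H.round(4),L.round(4),np.linalg.norm(H[0]-H[1]))
d=H[0]-H[1];print('yaw handle',np.degrees(np.arctan2(-d[0],d[1])))
for a,b in((0,1),(3,2),(3,0),(2,1)):
    d=L[b]-L[a];print(np.linalg.norm(d),np.degrees(np.arctan2(d[1],d[0])))
c=L.mean(0);print(H.mean(0),c,np.linalg.norm(H.mean(0)-c), np.degrees(np.arctan2(*(c-H.mean(0))[[1,0]])))
E
```

```text
[[0.4122 0.2564 0.089 ]
 [0.4051 0.1612 0.089 ]] [[0.4523 0.2647 0.095 ]
 [0.569  0.2553 0.095 ]
 [0.562  0.1406 0.095 ]
 [0.4456 0.1469 0.095 ]] 0.09537874723696708
yaw handle -4.271786408691008
0.11714732121324246 -4.604530329352862
0.11663162918987165 -3.086939502588661
0.11799090302798017 86.74517074912897
0.11489081199027125 86.50395467547118
[0.40860434 0.20880397 0.089     ] [0.50721338 0.20187799 0.095     ] 0.09903389959233971 -4.017673404909604
```

```bash
cat >> h.py <<'E'
yw=np.radians(-4.0); ax=np.array([np.cos(yw),np.sin(yw),0]); H0=np.array([.4085,.2087,.089]); HG=H0+.168*ax; HG[2]=.064; MC=HG-.068*ax; MC[2]=.036
def handle(th):
    c,s=np.cos(th),np.sin(th); x,z=-.168,.025
    return HG+(x*c+z*s)*ax+np.array([0,0,-x*s+z*c])
E
python3 - <<'E'
from h import *
dz=np.array([0,0,-.002]); Q=q(yw)
ths=np.linspace(0,1.85,14)
print([kin.ik(handle(t)+dz,Q) is not None for t in ths], handle(1.85), kin.ik(handle(1.85)+[0,0,.1],Q) is not None)
bot.command_gripper(.036,25)
bot.move_pose(H0+[0,0,.08],Q)
print(bot.servo_line(H0+dz,guard=8),read_ft_force(),read_position())
shot('wrist','w2.png'); print(bot.command_gripper(.0,25),read_gripper_width(),read_ft_force(),read_time())
E
```

```text
[True, True, True, True, True, True, True, True, True, True, True, True, True, True] [0.64625048 0.19207487 0.21860448] True
False [0.08226737 0.18610106 0.04326387] [0.40983795 0.20903869 0.08851466]
False 0.008670555873123202 [-5.44355149  1.25951102  5.39940903] 6.2
```

View pics/w2.png

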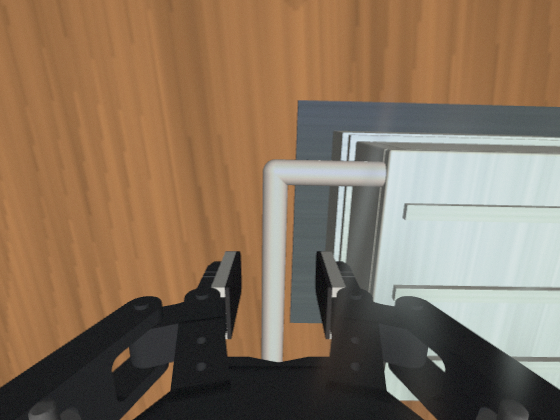

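The picture shows the bar at column ~273, centred between the pads. The gripper has now closed on it at about 9 mm. Next I swing the lid.

```bash
python3 - <<'E'
from h import *
dz=np.array([0,0,-.002]); off=(read_position()-(H0+dz))*[1,1,0]*0
for t in np.linspace(0,1.85,15)[1:]:
    bot.servo_line(handle(t)+dz,speed=.12)
    f=np.array(read_ft_force()); print(round(t,2),f.round(1),round(read_gripper_width(),4))
    if np.linalg.norm(f)>40: break
print(read_time(),read_position()); shot('scene','s2.png')
E
```

```text
0.13 [-5.5  1.7 -1.8] 0.0091
0.26 [-7.1  0.6  0.8] 0.0089
0.4 [-8.9  0.4  4.3] 0.0087
0.53 [-11.8  -0.8   6.7] 0.0091
0.66 [-12.6  -2.    9.7] 0.0088
0.79 [-10.9  -2.9  11.8] 0.0089
0.92 [-7.8 -4.5  9.7] 0.0087
1.06 [-6.1 -4.4  8.7] 0.0086
1.19 [-2.5 -6.   5.4] 0.0085
1.32 [-1.8 -5.5  3. ] 0.0087
1.45 [-0.3 -6.2  3.6] 0.0092
1.59 [-0.5 -6.5  1.9] 0.009
1.72 [ 0.2 -7.3  1.8] 0.0089
1.85 [ 0.5 -7.5  0.4] 0.0092
10.8667 [0.64806764 0.18820736 0.21728965]
```

View pics/s2.png

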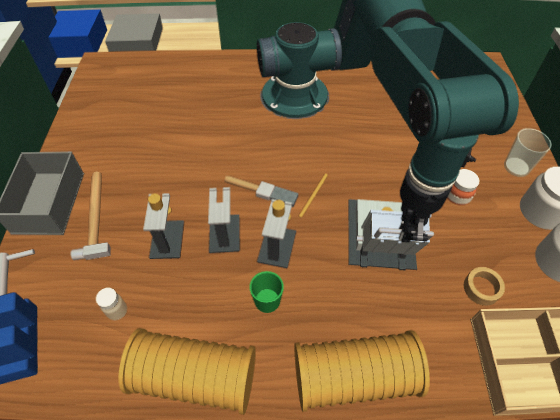

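The lid is past vertical, held at (405,235), with the flower visible in the open mould at about (386,208). Next I release it and look at the flower.

```bash
python3 - <<'E'
from h import *
bot.command_gripper(.06); bot.sleep(.3)
p=np.array(read_position()); bot.servo_line(p+[0,0,.1],speed=.2)
print(read_ft_force())
Q=q(yw+np.pi/2); 
print(np.round(kin.ik(MC+[0,0,.22],Q),2))
print(np.round(kin.ik([.52,-.17,.15],Q),2))
bot.move_pose(MC+[-.03,0,.22],Q)
w=shot('wrist','w3.png');np.save('w3.npy',w,allow_pickle=True)
for n in ('casting_mid','lid'): print(n,[(np.round(r['point'],3).tolist(),round(r['score'],2)) for r in search_frame(n,'wrist')])
print(proj(w,[MC+[0,0,.046]]),read_time())
E
```

```text
[-0.06486647  0.16166463 -0.81265642]
[ 0.27  0.08  1.36 -0.    1.7  -1.23]
[-0.42  0.12  1.53 -0.    1.49 -1.92]
casting_mid [([0.497, 0.204, 0.035], 0.64)]
lid [([0.574, 0.194, 0.137], 0.8)]
[[281.2290925  224.53738133]] 13.8917
```

View pics/w3.png

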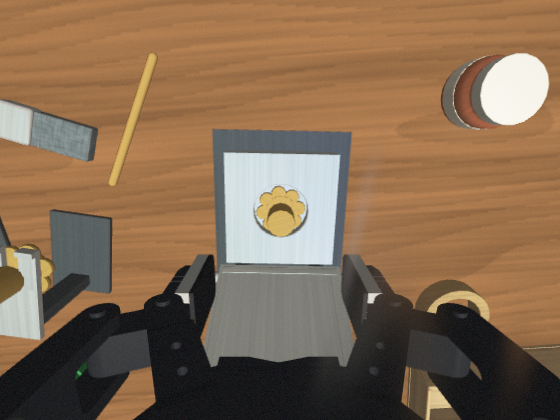

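The lid is open and the button's top is at about (281,223), against a prediction of (281,224.5), so the mould estimate holds. I look at the free stand before picking.

```bash
python3 - <<'E'
from h import *
w=np.load('w3.npy',allow_pickle=True).item(); print(onz(w,[(281,223)],.082),MC)
bot.move_pose([.58,-.19,.30],q(np.pi/2))
w=shot('wrist','w4.png');np.save('w4.npy',w,allow_pickle=True)
for n in ('stand_free_seat','hung_a_mid'): print(n,[(np.round(r['point'],3).tolist(),round(r['score'],2)) for r in search_frame(n,'wrist')])
print(read_time())
im=cv2.imread('pics/w4.png')[60:340,130:430]; cv2.imwrite('pics/w4c.png',cv2.resize(im,None,fx=2,fy=2))
E
```

```text
[[0.50664616 0.20160595 0.082     ]] [0.50825641 0.20172435 0.036     ]
stand_free_seat [([0.512, -0.18, 0.117], 0.96)]
hung_a_mid [([0.529, -0.059, 0.143], 0.69)]
15.55
```

View pics/w4c.png

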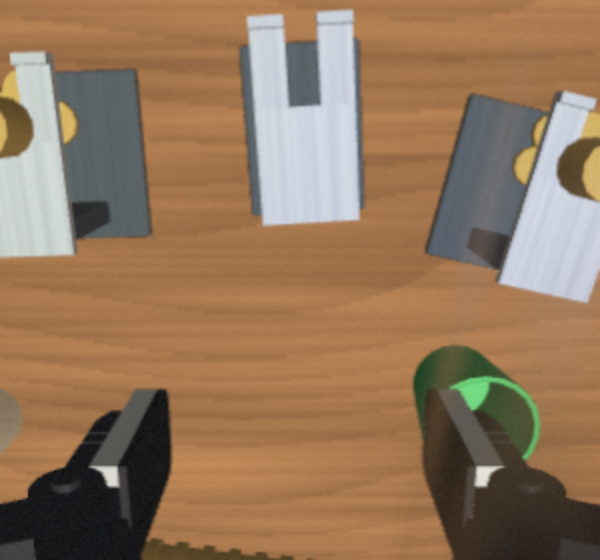

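In the crop, the closed end of the slot is at (289,106)–(321,105). The tips' front corners are at (248,17) and (353,11), and the plate's back corners at (263,225) and (360,220).

```bash
python3 - <<'E'
from h import *
w=np.load('w4.npy',allow_pickle=True).item()
u=lambda l: np.array(l,float)/2+[130,60]
e=onz(w,u([(289,106),(321,105)]),.115); f=onz(w,u([(248,17),(283,15),(317,12),(353,11)]),.119); b=onz(w,u([(263,225),(360,220)]),.115)
print(e.round(4),f.round(4),b.round(4))
ec=e.mean(0);fc=f.mean(0);bc=b.mean(0)
for a,c in((fc,ec),(fc,bc)): d=c-a;print('yaw',np.degrees(np.arctan2(d[1],d[0])),np.linalg.norm(d[:2]))
for s in (e,f[[0,3]],b): d=s[0]-s[1];print('cross yaw',np.degrees(np.arctan2(-d[0],d[1])),np.linalg.norm(d[:2]))
E
```

```text
[[ 0.5044 -0.193   0.115 ]
 [ 0.5039 -0.1781  0.115 ]] [[ 0.4665 -0.2112  0.119 ]
 [ 0.4656 -0.1956  0.119 ]
 [ 0.4643 -0.1805  0.119 ]
 [ 0.4639 -0.1645  0.119 ]] [[ 0.5603 -0.2058  0.115 ]
 [ 0.5578 -0.1583  0.115 ]]
yaw 3.5422523050745807 0.039106140334418636
yaw 3.599554573338494 0.0941370663193358
cross yaw -178.1538360182778 0.014952999874403726
cross yaw -176.83323698594165 0.04677299695150182
cross yaw -176.91869652315125 0.04761203333308092
```

```bash
python3 - <<'E'
from h import *
Q=q(yw+np.pi/2); P=np.array([.5075,.2017,.072])
bot.move_pose(P*[1,1,0]+[0,0,.24],Q)
print(bot.servo_line(P,speed=.12,guard=8),read_position(),np.array(read_ft_force()).round(2))
bot.command_gripper(.0,45); bot.sleep(.2); p=read_position(); print(p,read_gripper_width(),read_ft_force())
bot.servo_line(P+[0,0,.22],speed=.12); bot.sleep(.3)
print(read_gripper_width(),read_ft_force(),read_time())
S=np.array([.4972,-.186]); ys=np.radians(3.4); a=np.array([np.cos(ys),np.sin(ys)])
pre=np.r_[S-.075*a,.30]; Qs=q(ys+np.pi/2)
bot.move_pose(np.r_[pre[:2],.32],Qs); bot.servo_line(np.r_[pre[:2],.146],speed=.12); bot.sleep(.3)
print(pre,read_position(),read_time())
print(np.array(read_ft_force()))
w=shot('wrist','w5.png');s=optics.get_image('scene'); np.save('w5.npy',w,allow_pickle=True); np.save('s5.npy',s,allow_pickle=True)
im=s['frame'][150:290,130:330,::-1]; cv2.imwrite('pics/s5c.png',cv2.resize(im,None,fx=4,fy=4,interpolation=3))
E
```

```text
False [0.50818818 0.20188842 0.07304367] [-0.1   0.8   1.21]
[0.50799087 0.20195751 0.07276631] 0.02659915898684854 [0.23591586 1.25945313 3.66887549]
0.02661744412445711 [ 0.42611657 -0.54755892 -1.75718182] 21.4667
[ 0.42233201 -0.19044798  0.3       ] [ 0.4224689  -0.19051783  0.14630446] 24.8583
[ 0.33380656 -0.32014421 -0.84745917]
```

View pics/w5.png

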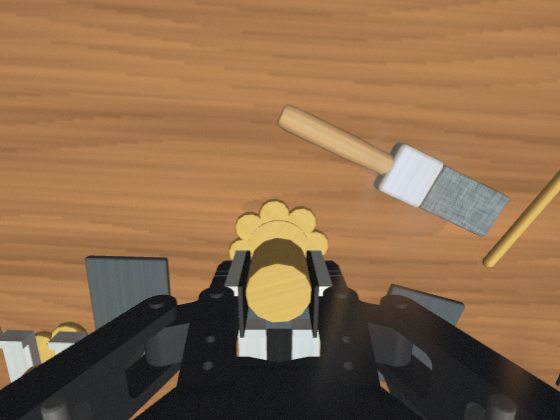

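View pics/s5c.png

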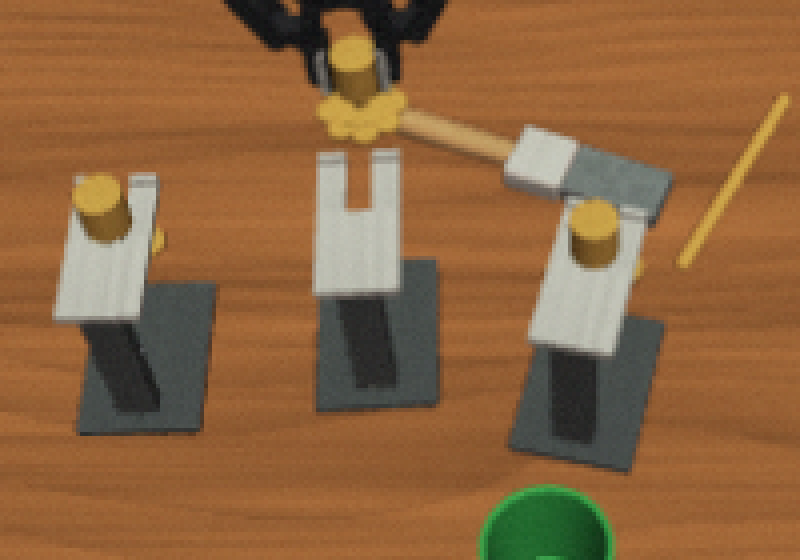

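The button is held squarely. It is in line with the slot at column 279, and the head hangs upright below it. I check the height by projection, then slide in with a guard.

```bash
python3 - <<'E'
from h import *
w=np.load('w5.npy',allow_pickle=True).item();s=np.load('s5.npy',allow_pickle=True).item()
p=np.array([.4225,-.1905,.1555])
print('wrist top',proj(w,[p,p+[.014,0,0],p-[.014,0,0]]).round(1),'scene crop',((proj(s,[p])-[130,150])*4).round(0))
S=np.array([.4972,-.186]); ys=np.radians(3.4); a=np.array([np.cos(ys),np.sin(ys)]); z=.1425
bot.servo_line(np.r_[S-.075*a,z],speed=.05); bot.sleep(.3); print(read_position(),read_ft_force())
g=bot.servo_line(np.r_[S-.001*a,z],speed=.05,guard=4); bot.sleep(.2); print(g,read_position(),np.array(read_ft_force()).round(2),read_gripper_width(),read_time())
E
```

```text
wrist top [[280.5 295. ]
 [278.5 324. ]
 [282.7 264.1]] scene crop [[353.  55.]]
[ 0.42236668 -0.19047162  0.14255614] [-0.44429998 -0.03432255 -1.11122703]
False [ 0.49606165 -0.18610559  0.14255881] [ 0.05  0.63 -1.62] 0.02648643099333133 27.3417
```

```bash
python3 - <<'E'
from h import *
p=np.array(read_position())
print(bot.servo_line(np.r_[p[:2],.1345],speed=.02,guard=2.5),read_position(),np.array(read_ft_force()).round(2))
s=optics.get_image('scene');np.save('s6.npy',s,allow_pickle=True)
im=s['frame'][150:290,130:430,::-1]; cv2.imwrite('pics/s6c.png',cv2.resize(im,None,fx=2.6,fy=2.6,interpolation=3)); print(read_time())
E
```

```text
True [ 0.49610623 -0.18613704  0.13570933] [-0.61  0.7   3.31]
27.775
```

View pics/s6c.png

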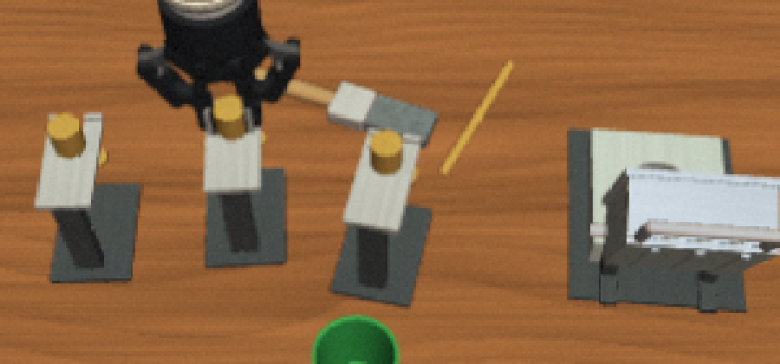

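Contact came at 0.1357, as predicted (0.1358). The button rests on the fork at (230,115) and the lid is open at right. I release, retreat straight up, and check.

```bash
python3 - <<'E'
from h import *
bot.command_gripper(.05); bot.sleep(.3); p=np.array(read_position())
bot.servo_line(p+[0,0,.15],speed=.1); bot.move_pose([.40,-.19,.34],q(np.radians(93.4))); bot.sleep(.5)
s=optics.get_image('scene'); im=s['frame'][150:290,130:430,::-1]; cv2.imwrite('pics/s7c.png',cv2.resize(im,None,fx=2.6,fy=2.6,interpolation=3))
S=np.array([.4972,-.186,.145]);print(((proj(s,[S])-[130,150])*2.6).round(0))
for c in('scene','top'):
    optics.get_image(c)
    for n in('casting_mid','hung_a_mid','lid'): print(c,n,[(np.round(r['point'],3).tolist(),round(r['score'],2)) for r in search_frame(n,c)])
print(np.array(read_ft_force()).round(2),read_time())
E
```

```text
[[229. 110.]]
scene casting_mid [([0.503, -0.182, 0.142], 0.67)]
scene hung_a_mid [([0.538, -0.048, 0.14], 0.63)]
scene lid [([0.599, 0.181, 0.076], 0.68), ([0.623, 0.18, 0.182], 0.65)]
top casting_mid [([0.486, -0.186, 0.147], 0.59)]
top hung_a_mid [([0.525, -0.053, 0.144], 0.77)]
top lid [([0.594, 0.186, 0.171], 0.94)]
[-0.36 -0.54  0.03] 31.5417
```

View pics/s7c.png

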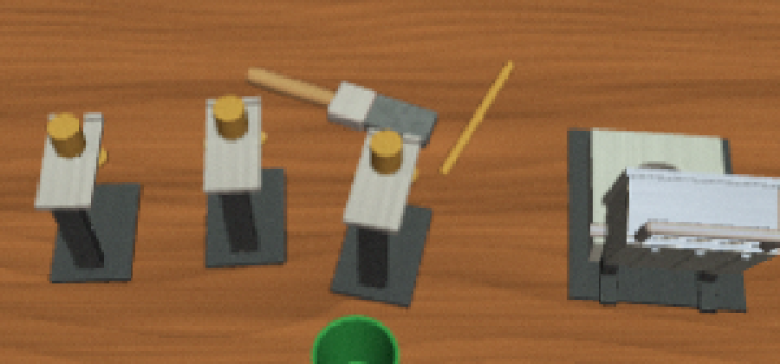

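```bash
python3 -c "
from cell import *
bot.job_done(); print(read_time())"
```

```text
the job is handed in; nothing more can be done
the job is handed in; nothing more can be done
```

The job is handed in at about 32 s of the 61 s allowed; no verdict was reported. The lid is open on its stop, and the flower hangs on the empty stand.

- **Lid:** I pinched the handle and swung it to 1.85 rad. Once released, it fell open and stayed there in every later picture.
- **Flower:** I gripped it 22 mm above the button's underside and lifted it clear of the mould. It slid into the slot without contact. When I lowered it, it touched the fork at TCP height 0.1357 m, against 0.1358 m predicted.
- **Last checks:** The flower looks upright with its neck in the slot and its button behind the tips. The force on the tool was near zero after I backed away. The flowers on the other stands look unmoved in the pictures; the network check covered one of them and agreed to within about 6 mm.
- **Disagreement:** The networks put the flower's x at 0.503 m in the scene view and 0.486 m in the top view, with the seat at 0.497 m. In the last picture the button's top sits about 2 pixels from where I predicted. I took all of this as within camera and network error and the 14 mm tolerance.

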